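Find the rocking crock lid and seat it

ROBOT

A 6-joint arm with a two-finger parallel gripper is mounted at the origin on the work surface. World frame = base frame: x ahead of the robot, y to its left, z up, the work surface at z = 0. Lengths are in mm, angles in rad, forces in N, time in s.
With the tool pointing down it reaches from about 275 to 750 mm from the base axis. Payload 10.2 kg.
Tool frame: the origin (TCP) lies midway between the tips of the shut fingers; the grasp point (between the pads) lies 19 mm behind it; z points along the fingers, y is the direction in which the jaws open and shut (so a half turn about z gives the same grasp; the last joint's range is limited). The gripper opens to 85 mm and grips with 20 to 120 N. Pads are 22 mm wide; open, the fingers measure 114 mm over their backs; the gripper's body (76 mm by 85 mm) begins 54 mm behind the grasp point. The pads swing forward as they close: fully open they stand 13 mm farther back than shut.
Start: joints at [-1.538, 0.313, 1.498, -0, 1.331, -0.223], TCP at [132.822, -507.927, 231.294] pointing down, gripper open.
Joint ranges: [-2.94, 2.94], [-0.97, 2.17], [0.19, 2.56], [-1.23, 4.37], [0.02, 3.11], [-2.88, 2.88]. Speed limits (rad/s): [2.39, 2.39, 3.01, 3.14, 3.14, 3.14].

INTERFACE

Orientations are given as a unit quaternion [w, x, y, z].
In Python, from rig import sense, optics, ctrl gives the robot as it stands.
- The arm moves only by the tool play_rows, never from a script. Its argument "plan" is a list of rows, each a list of 7 numbers: the shift along the world's x, y, z in mm, then the turn, a rotation vector about the world's x, y, z in rad, then the opening, from -1 (shut) to 1 (fully open), so that 0 is half open. A call has 1 to 5 rows; each row shifts and turns the pose as measured when the row begins; what a row does not reach is not made up. A row lasts 1/12 s, in which the tool goes at most 41.7 mm and 7.16 degrees, less where a joint would pass 70% of its speed; a pose out of reach is approached as far as the arm can. A call is refused whole if a number of a shift passes 41.7 or a number of a turn 0.125, either way. A call with a gripper value outside its range is refused whole. The fingers move at their own pace and stop on an object; "grip_force" is the grip in N (left out, the last holds). Time passes only in rows, so rows that do not move let the fingers close. It gives the time, the measured TCP pose, the force and the opening at its end, in the units of the state.
- sense(): the state, without advancing time (a new reading comes with each control period).
- optics.capture(name): name is "scene" or "top" or "wrist"; returns a dict with "img" (384x512x3 uint8, blue, green, red), "fx", "fy", "cx", "cy" (pixels), "world_to_cam" (4x4, takes a point from world to camera coordinates). Camera axes: x right, y up, looking along -z (the intrinsics and any distortion apply to the point x, -y, -z); pixel columns grow to the right and rows downward; lengths in mm; the calibration is good to about 2 mm. The wrist camera is an equidistant fisheye: a pixel r from the principal point sees the ray r / f radians off the axis. A picture is of the moment at which its call begins. There is no depth.
- ctrl.finish_job(): hands the job in, once; it reports no verdict.
The state is a dict: "time_s": time; "joints": joint angles; "dq": joint speeds; "tau": joint torques, N m; "eef_pos": TCP position; "ee_rot": TCP orientation; "force": force on the tool from outside, world axes, zero at the start; "wrist_torque": the same for the moment, N m; "grip_width": opening from 0.0 (shut) to 1.0 (fully open).
Only numpy, scipy, OpenCV 4.12 (cv2) and the standard library are available. Lean on these libraries where they do the work, as an engineer would, in place of code of your own. Each camera call takes 0.05 s, during which the arm holds its last target. There are 200 camera calls.

TASK

One of the three brown stoneware crock lids has slipped off its seat. Press down with the fingertips round the edges of the lids to find the one that rocks under your finger, then push that lid sideways until it drops home, level and flat on its crock like the others. Never pinch, lift or knock off a lid, and leave the crocks and everything else on the sill standing where they are.

Things in the scene. Friction and masses are not known exactly. Their poses are not given: they have to be found in the camera images.
- lid_a: Lids A, B, C are identical; any may be the slipped one. Brown stoneware lid, 0.2 to 0.35 kg, loose: disc 110 mm across, 7 mm thick, a round knob 26 mm across standing 22 mm above the disc's middle; below the disc a plug 89 mm across, 7 mm deep, for the crock's mouth. Origin on the axis in the plane of the disc's underside (7 mm below its top), z up.
- crock_a: Stoneware crock A, cream below and brown at the top, 112 mm across and 85 mm tall, 1.4 kg, standing loose on the sill (z = 0); its flat rim is 10 mm wide round a mouth 92 mm across. lid_a belongs to it. Origin at the centre of its foot, z up; its yaw has no meaning.
- lid_b: Lids A, B, C are identical; any may be the slipped one. Sizes and origin as for lid A. A seated lid's origin is 85 mm above the crock's foot; it lies level with under 2 mm of sideways play. The slipped lid sits 5 to 8 mm to one side, any direction: there its plug stands on the rim and that side of the lid is high, the opposite side low (tilt about 0.1 rad, origin about 90 mm above the foot).
- crock_b: Stoneware crock B, cream below and brown at the top, 112 mm across and 85 mm tall, 1.4 kg, standing loose on the sill (z = 0); its flat rim is 10 mm wide round a mouth 92 mm across. lid_b belongs to it. Origin at the centre of its foot, z up; its yaw has no meaning.
- lid_c: Lids A, B, C are identical; any may be the slipped one. Sizes and origin as for lid A. The slipped lid rocks level (1 to 4 mm of give) when its high side is pressed 35 to 45 mm from its axis with 4 to 8 N; pressed in the middle or on the low side it does not give; pressed hard at the very edge it can tip up. A push of about 2 N on its knob or edge, from the high towards the low side, slides it; after 4 to 9 mm the plug drops in.
- crock_c: Stoneware crock C, cream below and brown at the top, 112 mm across and 85 mm tall, 1.4 kg, standing loose on the sill (z = 0); its flat rim is 10 mm wide round a mouth 92 mm across. lid_c belongs to it. Origin at the centre of its foot, z up; its yaw has no meaning.
- hex_jar_a: Clear hexagonal glass jar with a black plastic cap, 58 mm across the flats, 91 mm tall, loose bystander. Origin at the centre of its foot.
- hex_jar_b: Second such hexagonal jar, loose bystander. Origin at the centre of its foot.
- honey_dipper: Wooden honey dipper lying on the sill, 160 mm long, 30 mm thick at the grooved head, loose bystander. Origin on the sill under the root of the head; the handle runs to its -x.
- enamel_mug: White mug, 80 mm across and 80 mm tall, handle at its +y, loose bystander. Origin at the centre of its foot.
- basil_pot: Terracotta pot of basil, 96 mm across, leaves up to about 150 mm, loose bystander. Origin at the centre of its foot.
- egg_timer: Green enamel hourglass egg timer, 52 mm across and 92 mm tall, standing on the flat tip of the black cast-iron swing bracket about 160 mm above the sill, far to the left, loose bystander. Origin at the centre of its foot.
Things that resemble listed ones, but are neither listed nor needed, are in the scene too. What is shaped like the lid_b but blue, green or red is not meant.

How it is judged:
By the outcome, as a careful person would: the job done as asked, in the order asked, and still so for the second after the job is handed in, with the robot touching nothing.
It also fails if it takes over 72 s, if anything falls off the work surface, if the arm or the gripper's body presses on something with over 40 N, if the wrist force passes 120 N, or if a joint passes its speed limit or range.

## Working session

There is one attempt and no reset: what is moved stays moved. The work goes in short steps, Python scripts to look and compute and a tool call to move; the robot and the scene stay as the last step left them, time stands still between calls to the robot, and variables do not carry over. Pictures are saved under pics/ and viewed, about 8 in all and at most 12, crops included, and the job is handed in when it is done.

Besides the shell and the picture viewer there is one more tool, called after "Request:" by a JSON object that holds its "name" and its "arguments", one argument or row to a line. play_rows: Moves the arm, as the interface text tells. Its arguments: {"type":"object","properties":{"plan":{"type":"array"},"grip_force":{"type":"number"}},"required":["plan"]}

```bash
mkdir -p pics
cat > h.py <<'E'
import numpy as np, cv2
from rig import sense, optics, ctrl
def cap(n,f=None):
    c=optics.capture(n)
    if f: cv2.imwrite('pics/'+f,c['img'])
    return c
def proj(c,p):
    q=c['world_to_cam']@np.append(p,1.); return np.array([c['cx']+c['fx']*q[0]/-q[2], c['cy']+c['fy']*-q[1]/-q[2]])
def onplane(c,u,v,z):
    d=np.array([(u-c['cx'])/c['fx'],-(v-c['cy'])/c['fy'],-1.]);R=c['world_to_cam'][:3,:3];t=c['world_to_cam'][:3,3]
    o=-R.T@t; d=R.T@d; return o+d*(z-o[2])/d[2]
E
python3 - <<'E'
from h import *
for n in('scene','top'):
    c=cap(n,n+'0.png'); w=c['world_to_cam']; print(n,c['fx'],c['cx'],c['cy'],-w[:3,:3].T@w[:3,3],[k for k in c])
print(sense())
a=cv2.imread('pics/top0.png');cv2.imwrite('pics/top0b.png',cv2.resize(a,(800,600)))
E
```

```text
scene 482.7012020746823 255.41408359808534 200.13801084219355 [ 1313.45768108 -1318.81876457  1123.77117074] ['img', 'fx', 'fy', 'cx', 'cy', 'world_to_cam']
top 461.51823587706957 251.32358776234435 197.2429179480596 [ 305.8010524    74.30227105 1634.36373324] ['img', 'fx', 'fy', 'cx', 'cy', 'world_to_cam']
{'time_s': 0.1, 'joints': array([-1.53838996e+00,  3.13378547e-01,  1.49831797e+00, -9.00160831e-06,
        1.33098807e+00, -2.23408154e-01]), 'dq': array([ 0.00167593, -0.00070715, -0.00301976, -0.00073837, -0.00119395,
        0.00228339]), 'tau': array([ 3.14234319e-03, -4.12896287e+01, -2.60142034e+01, -1.91731860e-04,
        2.99741594e-03, -6.17899385e-07]), 'eef_pos': array([ 132.81743593, -507.70317874,  230.81646999]), 'ee_rot': array([-5.43899437e-04,  9.91830728e-01,  1.27559821e-01,  4.77099419e-05]), 'force': array([ 0.0397423 , -0.09704984, -0.09212084]), 'wrist_torque': array([-0.03073089,  0.07866123, -0.02050853]), 'grip_width': 0.9999253487546452}
```

View pics/top0b.png

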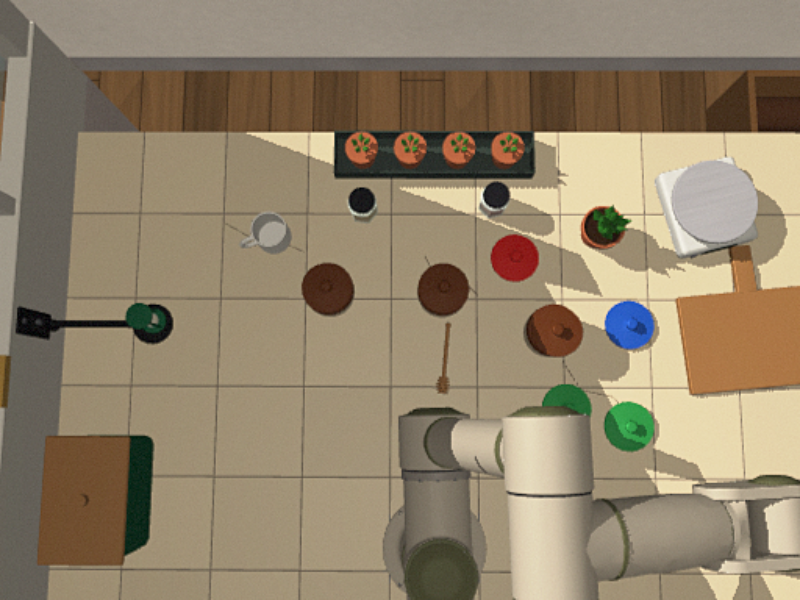

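View pics/scene0.png

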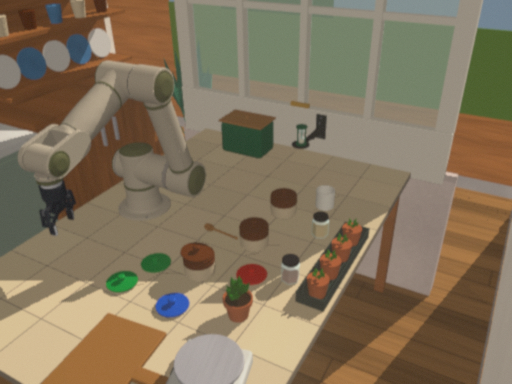

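The top view shows three brown lids, at (328,288), (443,288) and (555,330) in the 800x600 picture. The blue, green and red ones are distractors. The scene view shows the three crocks under the brown lids.

Run:
```python
from h import *
c=cap('top'); s=cap('scene')
def seg(c,seed,r):
    hsv=cv2.cvtColor(c['img'],cv2.COLOR_BGR2HSV)
    m=(((hsv[...,0]<14)|(hsv[...,0]>172))&(hsv[...,1]>110)&(hsv[...,2]<190)).astype(np.uint8)
    k=np.zeros_like(m);cv2.circle(k,tuple(int(x) for x in seed),r,1,-1);m&=k
    n,l,st,ce=cv2.connectedComponentsWithStats(m); i=1+np.argmax(st[1:,4]); 
    ct=max(cv2.findContours((l==i).astype(np.uint8),0,1)[0],key=cv2.contourArea)
    return cv2.fitEllipse(cv2.convexHull(ct)), st[i]
for x,y in((328,288),(443,288),(555,330)):
    e,st=seg(c,(x*.64,y*.64),24); p=onplane(c,*e[0],90); 
    print('top',np.round(e[0],1),np.round(e[1],1),st,'pos',p.round(1), 'scene px',proj(s,p).round(1))
a=s['img'][170:300,150:350];cv2.imwrite('pics/s1.png',cv2.resize(a,(800,520),interpolation=cv2.INTER_CUBIC))
b=c['img'][150:235,180:390];
cv2.imwrite('pics/t1.png',cv2.resize(b,(800,324),interpolation=cv2.INTER_CUBIC))
t=cv2.imread('pics/t1.png');cv2.imwrite('pics/st1.png',cv2.resize(np.vstack([cv2.imread('pics/s1.png'),t]),(568,600)))
```

```text
top [209.2 184.2] [31.8 33.2] [193 168  33  33 830] pos [555.9 234.8  90. ] scene px [281.8 194.5]
top [283.1 184.8] [32. 33.] [267 169  33  33 821] pos [555.2 -15.6  90. ] scene px [252.1 224.6]
top [354.5 211.3] [33.1 36.2] [337 195  36  33 941] pos [ 466.1 -254.6   90. ] scene px [196.3 252.2]
```

View pics/st1.png

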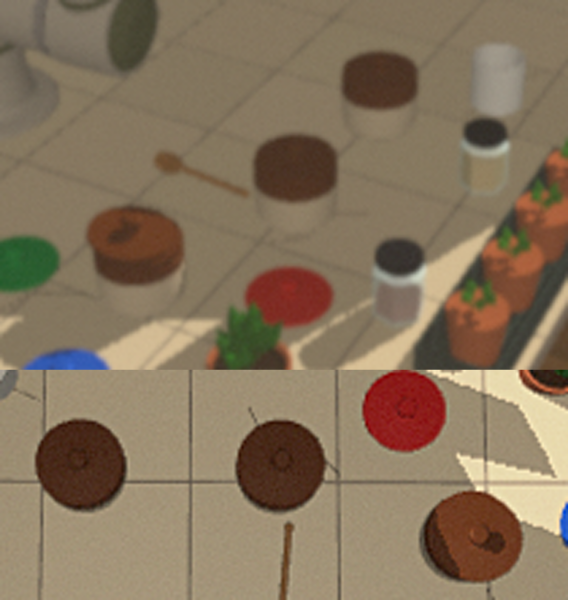

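The right-hand lid looks off its crock. It overhangs towards the lower left in the scene view and casts an uneven shadow in the top view. I'll go over it, shutting the fingers on the way, and look with the wrist camera.

Request:
{"name": "play_rows", "arguments": {
  "plan": [
    [33,25,0,0,0,0,-1],
    [33,25,0,0,0,0,-1],
    [33,25,0,0,0,0,-1],
    [33,25,0,0,0,0,-1],
    [33,25,0,0,0,0,-1]
  ]
}}

```text
time_s: 0.62
eef_pos: [295.8, -382.3, 229.3]
ee_rot: [-0.001, 0.993, 0.121, -0.001]
force: [0.2, -1.0, 0.5]
grip_width: 0.295
```

Request:
{"name": "play_rows", "arguments": {
  "plan": [
    [33,25,0,0,0,0,-1],
    [33,25,0,0,0,0,-1],
    [33,25,0,0,0,0,-1],
    [0,0,0,0,0,0,-1],
    [0,0,0,0,0,0,-1]
  ]
}}

```text
time_s: 1.03
eef_pos: [399.4, -300.1, 229.2]
ee_rot: [-0.001, 0.992, 0.125, -0.0]
force: [-0.1, 0.1, 0.2]
grip_width: 0.001
```

Run:
```python
from h import *
c=cap('wrist','w1.png');w=c['world_to_cam'];print(c['fx'],c['cx'],c['cy'],-w[:3,:3].T@w[:3,3],w[:3,:3].round(3));s=sense();print(s['eef_pos'],s['ee_rot'],s['force'],s['time_s'])
```

```text
297.3186396354542 256.16699824949063 183.9788817593658 [ 471.199165   -279.91042988  371.2184803 ] [[ 0.249 -0.968 -0.004]
 [ 0.926  0.239 -0.292]
 [ 0.283  0.069  0.957]]
[ 399.20519487 -300.27247462  229.19580748] [-1.66115752e-03  9.92146549e-01  1.25069844e-01  2.63520739e-05] [0.17062774 0.07979557 0.81026172] 1.0833
```

View pics/w1.png

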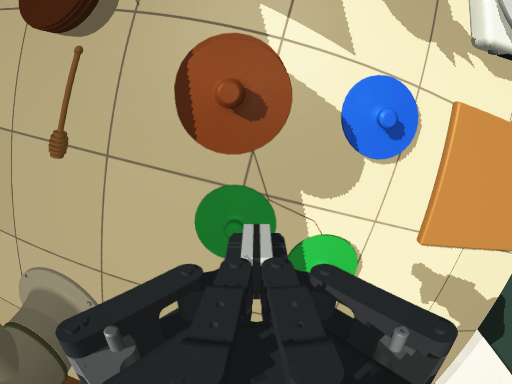

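The wrist view shows lid C at about (234,94), with its knob top at (230,92). The pose needs a fit, so I'll fit disc position and tilt to the contour.

```bash
cat >> h.py <<'E'
from scipy.optimize import least_squares
from scipy.spatial.transform import Rotation as Ro
def wproj(c,P):
    P=np.atleast_2d(P); q=P@c['world_to_cam'][:3,:3].T+c['world_to_cam'][:3,3]
    x,y,z=q[:,0],-q[:,1],-q[:,2]; r=np.hypot(x,y); th=np.arctan2(r,z); k=th/np.maximum(r,1e-9)
    return np.c_[c['cx']+c['fx']*k*x, c['cy']+c['fy']*k*y]
def contour(c,seed,r=95):
    hsv=cv2.cvtColor(c['img'],cv2.COLOR_BGR2HSV)
    m=(((hsv[...,0]<14)|(hsv[...,0]>172))&(hsv[...,1]>120)&(hsv[...,2]<200)).astype(np.uint8)
    k=np.zeros_like(m);cv2.circle(k,seed,r,1,-1);m=cv2.morphologyEx(m&k,cv2.MORPH_OPEN,np.ones((3,3)))
    n,l,st,ce=cv2.connectedComponentsWithStats(m);i=l[seed[1],seed[0]]
    return cv2.findContours((l==i).astype(np.uint8),0,1)[0][0][:,0].astype(float)
A=np.linspace(0,2*np.pi,180,endpoint=False)
def disc(p):  # top edge of lid, p=x,y,zorigin,tx,ty
    R=Ro.from_rotvec([p[3],p[4],0]).as_matrix()
    return (np.c_[55*np.cos(A),55*np.sin(A),0*A+7]@R.T+p[:3]), (np.array([0,0,29.])@R.T+p[:3])
def dist(poly,pts): return np.array([cv2.pointPolygonTest(poly.astype(np.float32).reshape(-1,1,2),(float(a),float(b)),True) for a,b in pts])
E
python3 - <<'E'
from h import *
c=cap('wrist'); ct=contour(c,(234,110)); h=cv2.convexHull(ct.astype(np.float32))[:,0]; print(len(ct),h.min(0),h.max(0))
P=np.array([466,-255,90,0,0.])
D,k=disc(P);print(wproj(c,D).min(0),wproj(c,D).max(0),wproj(c,k))
kn=np.array([230,91.])
for z in (85,90):
    f=lambda q:np.r_[np.clip(dist(wproj(c,disc([q[0],q[1],z,q[2],q[3]])[0]),ct),-4,4)/np.sqrt(len(ct))*4,(wproj(c,disc([q[0],q[1],z,q[2],q[3]])[1])[0]-kn)*1]
    r=least_squares(f,[466,-255,0,0],diff_step=1e-3,x_scale=[1,1,.01,.01]);print(z,r.x.round(3),r.cost,wproj(c,disc([r.x[0],r.x[1],z,0,0])[1]))
# enlarge crop
cv2.imwrite('pics/w1c.png',cv2.resize(c['img'][20:170,160:310],(600,600),interpolation=cv2.INTER_CUBIC))
E
```

```text
337 [175.  33.] [291. 153.]
[171.03387466  36.126599  ] [289.5257226  153.47981461] [[226.76700778  94.66295232]]
85 [ 4.6815e+02 -2.5642e+02  2.0000e-02  2.6000e-02] 22.600984587568593 [[229.56009709  92.65186747]]
90 [ 4.68189e+02 -2.56816e+02 -3.00000e-03  2.70000e-02] 11.846946950559586 [[229.48000008  92.65100052]]
```

View pics/w1c.png

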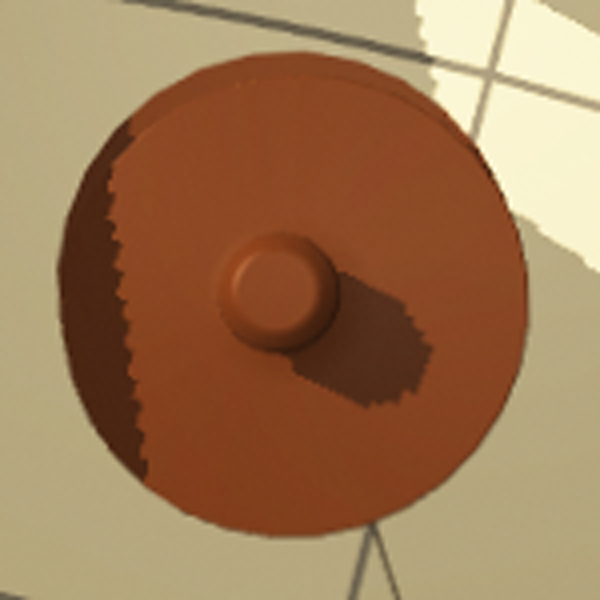

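The crop shows a crescent of crock rim exposed beyond lid C's far (+x) edge, about 6 px wide and roughly centred on the image-up direction. The lid has therefore slipped towards the robot (-x). I'll measure the offset direction.

Run:
```python
from h import *
c=cap('wrist'); ct=contour(c,(234,110)); ang=np.arctan2(-(ct[:,1]-94),ct[:,0]-234)
up=(ang>np.radians(55))&(ang<np.radians(130)); dn=(ang<np.radians(15))&(ang>np.radians(-215+0))|(ang>np.radians(165))
kn=np.array([230,93.])
# knob top face centre: crop (277,293)/4+(160,20)
kn=np.array([160+277/4,20+293/4]);print(kn)
rim=lambda q:np.c_[q[0]+56*np.cos(A),q[1]+56*np.sin(A),0*A+85]
r=least_squares(lambda q:dist(wproj(c,rim(q)),ct[up]),[470,-255],diff_step=1e-3);print('crock',r.x,np.abs(r.fun).max())
# inner crescent arc points (lid top edge far side), from crop
inner=np.array([[110,165],[180,95],[240,80],[310,78],[390,95],[450,128],[480,155]])/4+[160,20]
ps=np.r_[ct[dn],inner]; w=np.r_[np.ones(dn.sum()),np.ones(7)*4]
for z in(85,90):
  g=lambda q:[q[0],q[1],z,q[2],q[3]]
  f=lambda q:np.r_[dist(wproj(c,disc(g(q))[0]),ps)*w/8,(wproj(c,disc(g(q))[1])[0]-kn)*2]
  l=least_squares(f,[466,-255,0,0],diff_step=1e-3,x_scale=[1,1,.01,.01]);print('lid',z,l.x.round(3),l.cost, wproj(c,disc([l.x[0],l.x[1],z,0,0])[1]))
```

```text
[229.25  93.25]
crock [ 470.37866992 -254.15972207] 0.6386377448907589
lid 85 [ 4.65655e+02 -2.57737e+02 -1.60000e-02  4.30000e-02] 1.9809214076499126 [[229.38795807  94.73448233]]
lid 90 [ 4.65727e+02 -2.58200e+02 -1.80000e-02  4.40000e-02] 6.571178830693746 [[229.391995    94.75538839]]
```

The crock is centred at (470,-254) and the lid at (466,-258), so it is off by about 6 mm towards (-x,-y). The fitted tilt has its high side at -x,-y, which agrees. I'll press at the high side, about 36 mm from the axis, at (435,-276).

Request:
{"name": "play_rows", "arguments": {
  "plan": [
    [8,5,-22,0,0,0,-1],
    [8,5,-25,0,0,0,-1],
    [8,5,-25,0,0,0,-1],
    [8,5,-25,0,0,0,-1],
    [0,0,0,0,0,0,-1]
  ]
}}

```text
time_s: 1.6
eef_pos: [426.6, -287.4, 130.5]
ee_rot: [0.001, 0.993, 0.118, 0.001]
force: [0.6, 0.3, -0.1]
grip_width: -0.002
```

Request:
{"name": "play_rows", "arguments": {
  "plan": [
    [0,0,0,0,0,0,-1],
    [0,0,0,0,0,0,-1]
  ]
}}

```text
time_s: 1.77
eef_pos: [425.1, -289.3, 131.3]
ee_rot: [0.001, 0.993, 0.116, 0.0]
force: [-0.5, 0.6, 0.8]
grip_width: 0.001
```

Request:
{"name": "play_rows", "arguments": {
  "plan": [
    [5,6,-10,0,0,0,-1],
    [5,6,-10,0,0,0,-1],
    [2,2,-3,0,0,0,-1],
    [0,0,-1.5,0,0,0,-1],
    [0,0,0,0,0,0,-1]
  ]
}}

```text
time_s: 2.18
eef_pos: [438.3, -276.7, 108.6]
ee_rot: [0.004, 0.993, 0.115, 0.003]
force: [0.6, 0.4, -0.3]
grip_width: 0.003
```

Request:
{"name": "play_rows", "arguments": {
  "plan": [
    [0,0,-1.5,0,0,0,-1],
    [0,0,0,0,0,0,-1]
  ]
}}

```text
time_s: 2.35
eef_pos: [438.5, -276.7, 107.3]
ee_rot: [0.004, 0.993, 0.115, 0.003]
force: [0.3, 0.4, 0.1]
grip_width: 0.0
```

Request:
{"name": "play_rows", "arguments": {
  "plan": [
    [0,0,-1.5,0,0,0,-1],
    [0,0,0,0,0,0,-1]
  ]
}}

```text
time_s: 2.52
eef_pos: [438.6, -277.0, 106.0]
ee_rot: [0.004, 0.993, 0.115, 0.003]
force: [0.1, 0.3, -0.5]
grip_width: -0.002
```

Request:
{"name": "play_rows", "arguments": {
  "plan": [
    [0,0,-1.5,0,0,0,-1],
    [0,0,0,0,0,0,-1]
  ]
}}

```text
time_s: 2.68
eef_pos: [438.6, -277.2, 104.6]
ee_rot: [0.005, 0.993, 0.115, 0.003]
force: [0.4, -0.1, -0.0]
grip_width: 0.001
```

Request:
{"name": "play_rows", "arguments": {
  "plan": [
    [-4,-1,-1.5,0,0,0,-1],
    [0,0,0,0,0,0,-1]
  ]
}}

```text
time_s: 2.85
eef_pos: [434.2, -278.3, 103.0]
ee_rot: [0.005, 0.993, 0.115, 0.003]
force: [0.4, -0.0, -0.1]
grip_width: 0.003
```

Request:
{"name": "play_rows", "arguments": {
  "plan": [
    [0,0,-1.2,0,0,0,-1],
    [0,0,0,0,0,0,-1]
  ]
}}

```text
time_s: 3.02
eef_pos: [434.0, -278.5, 101.7]
ee_rot: [0.005, 0.993, 0.115, 0.003]
force: [0.5, 0.0, 0.5]
grip_width: 0.0
```

Request:
{"name": "play_rows", "arguments": {
  "plan": [
    [0,0,-1.2,0,0,0,-1],
    [0,0,0,0,0,0,-1]
  ]
}}

```text
time_s: 3.18
eef_pos: [434.0, -278.7, 100.6]
ee_rot: [0.005, 0.993, 0.115, 0.003]
force: [0.5, 0.3, 0.1]
grip_width: 0.002
```

Request:
{"name": "play_rows", "arguments": {
  "plan": [
    [0,0,-0.8,0,0,0,-1],
    [0,0,0,0,0,0,-1]
  ]
}}

```text
time_s: 3.35
eef_pos: [434.0, -278.9, 99.8]
ee_rot: [0.005, 0.993, 0.115, 0.003]
force: [-0.8, 0.7, 0.8]
grip_width: 0.001
```

Request:
{"name": "play_rows", "arguments": {
  "plan": [
    [0,0,-0.7,0,0,0,-1],
    [0,0,0,0,0,0,-1]
  ]
}}

```text
time_s: 3.52
eef_pos: [434.0, -279.0, 99.2]
ee_rot: [0.005, 0.993, 0.115, 0.003]
force: [-0.1, -0.5, 1.8]
grip_width: -0.001
```

Request:
{"name": "play_rows", "arguments": {
  "plan": [
    [0,0,-0.7,0,0,0,-1],
    [0,0,0,0,0,0,-1]
  ]
}}

```text
time_s: 3.68
eef_pos: [433.9, -279.0, 99.2]
ee_rot: [0.005, 0.993, 0.115, 0.003]
force: [-1.6, -0.2, 1.6]
grip_width: -0.003
```

Request:
{"name": "play_rows", "arguments": {
  "plan": [
    [0,0,-0.7,0,0,0,-1],
    [0,0,0,0,0,0,-1]
  ]
}}

```text
time_s: 3.85
eef_pos: [433.9, -279.0, 99.2]
ee_rot: [0.005, 0.993, 0.115, 0.003]
force: [0.2, 0.4, 1.1]
grip_width: 0.001
```

Request:
{"name": "play_rows", "arguments": {
  "plan": [
    [0,0,-0.7,0,0,0,-1],
    [0,0,0,0,0,0,-1]
  ]
}}

```text
time_s: 4.02
eef_pos: [434.0, -279.0, 99.2]
ee_rot: [0.006, 0.993, 0.115, 0.003]
force: [-1.1, 0.9, 1.8]
grip_width: -0.001
```

Contact came at 99.2, 7 mm above a seated lid's top. A zero row resets the target, so I'll press with held rows instead.

Request:
{"name": "play_rows", "arguments": {
  "plan": [
    [0,0,-1,0,0,0,-1],
    [0,0,-1,0,0,0,-1],
    [0,0,-1,0,0,0,-1]
  ]
}}

```text
time_s: 4.27
eef_pos: [433.9, -279.1, 99.0]
ee_rot: [0.006, 0.993, 0.115, 0.003]
force: [-6.6, 3.3, 14.8]
grip_width: 0.003
```

Request:
{"name": "play_rows", "arguments": {
  "plan": [
    [0,0,-2,0,0,0,-1],
    [0,0,-2,0,0,0,-1],
    [0,0,-2,0,0,0,-1]
  ]
}}

```text
time_s: 4.52
eef_pos: [434.0, -279.2, 98.9]
ee_rot: [0.007, 0.993, 0.116, 0.003]
force: [-8.7, 6.4, 25.2]
grip_width: 0.002
```

It is stiff at 99, which is exactly a lid lying level on its plug on the rim (85+7+7). It probably rocked under about 1 N on the way down. I'll ease off and check that.

Request:
{"name": "play_rows", "arguments": {
  "plan": [
    [0,0,1,0,0,0,-1],
    [0,0,3,0,0,0,-1],
    [0,0,3,0,0,0,-1],
    [0,0,2,0,0,0,-1],
    [0,0,0,0,0,0,-1]
  ]
}}

```text
time_s: 4.93
eef_pos: [434.3, -278.9, 108.6]
ee_rot: [0.007, 0.993, 0.116, 0.004]
force: [0.3, 1.1, -0.4]
grip_width: 0.0
```

Run:
```python
from h import *
c=cap('wrist');cv2.imwrite('pics/w2.png',cv2.resize(c['img'][20:384,60:460],(660,600),interpolation=cv2.INTER_CUBIC));s=sense();print(s['eef_pos'],s['force'])
for p in ([470,-254,92],):print(wproj(c,p))
```

```text
[ 434.26587889 -278.85566518  108.38392524] [-0.16048878 -0.72038739 -0.36937074]
[[230.44221009 159.06558975]]
```

View pics/w2.png

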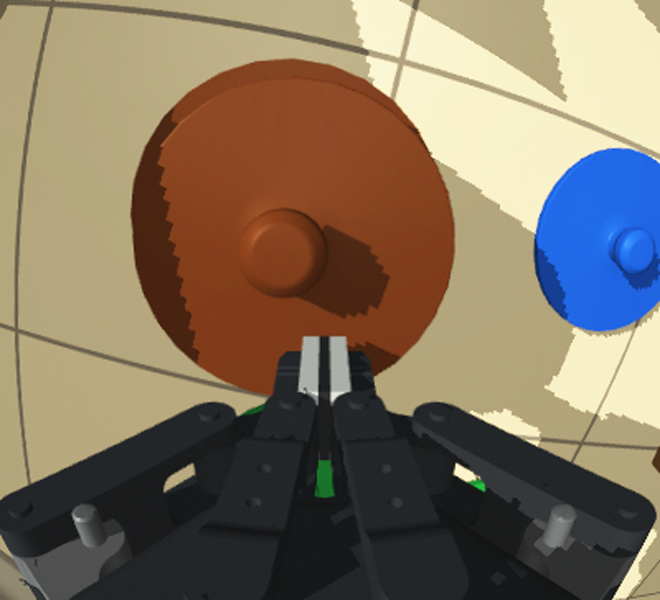

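The lid is undamaged and still off its seat, with the rim crescent visible at the far side, (160–420, 60–150) in the picture. The press brought it flat on its plug. I'll now line up behind the knob, turn the fingers' face to about 25°, and push towards (0.9, 0.42).

Request:
{"name": "play_rows", "arguments": {
  "plan": [
    [-1,3,-1,0,0,0.1,-1],
    [-1,2,-1.5,0,0,0.08,-1],
    [0,0,-1,0,0,0,-1],
    [0,0,0,0,0,0,-1]
  ]
}}

```text
time_s: 5.32
eef_pos: [432.0, -273.6, 103.7]
ee_rot: [0.006, 0.978, 0.207, 0.004]
force: [-0.0, -0.2, 0.2]
grip_width: -0.003
```

Request:
{"name": "play_rows", "arguments": {
  "plan": [
    [2.5,1.2,0,0,0,0,-1],
    [2.5,1.2,0,0,0,0,-1],
    [2,1,0,0,0,0,-1],
    [0,0,0,0,0,0,-1]
  ]
}}

```text
time_s: 5.65
eef_pos: [439.8, -270.1, 103.5]
ee_rot: [0.006, 0.979, 0.204, 0.004]
force: [-0.4, 0.5, 0.3]
grip_width: -0.001
```

Request:
{"name": "play_rows", "arguments": {
  "plan": [
    [1.8,0.8,0,0,0,0,-1],
    [1.8,0.8,0,0,0,0,-1]
  ]
}}

```text
time_s: 5.82
eef_pos: [443.8, -268.4, 103.5]
ee_rot: [0.006, 0.979, 0.204, 0.004]
force: [0.6, 0.9, -0.1]
grip_width: -0.002
```

Request:
{"name": "play_rows", "arguments": {
  "plan": [
    [1.5,0.7,0,0,0,0,-1]
  ]
}}

```text
time_s: 5.9
eef_pos: [445.5, -267.7, 103.5]
ee_rot: [0.006, 0.979, 0.204, 0.004]
force: [0.3, 0.4, -1.1]
grip_width: -0.002
```

Request:
{"name": "play_rows", "arguments": {
  "plan": [
    [1.5,0.7,0,0,0,0,-1]
  ]
}}

```text
time_s: 5.98
eef_pos: [447.0, -266.9, 103.5]
ee_rot: [0.006, 0.979, 0.204, 0.004]
force: [-0.3, -0.3, -1.7]
grip_width: 0.0
```

Request:
{"name": "play_rows", "arguments": {
  "plan": [
    [1.5,0.7,0,0,0,0,-1]
  ]
}}

```text
time_s: 6.07
eef_pos: [448.5, -266.0, 103.3]
ee_rot: [0.006, 0.979, 0.204, 0.003]
force: [-1.0, -0.7, -0.1]
grip_width: -0.001
```

Request:
{"name": "play_rows", "arguments": {
  "plan": [
    [1.5,0.7,0,0,0,0,-1]
  ]
}}

```text
time_s: 6.15
eef_pos: [450.1, -265.2, 103.3]
ee_rot: [0.006, 0.979, 0.204, 0.003]
force: [-1.1, -1.1, -0.8]
grip_width: -0.0
```

Request:
{"name": "play_rows", "arguments": {
  "plan": [
    [1.5,0.7,0,0,0,0,-1]
  ]
}}

```text
time_s: 6.23
eef_pos: [451.5, -264.5, 103.2]
ee_rot: [0.006, 0.979, 0.204, 0.003]
force: [-7.6, -1.7, 1.7]
grip_width: 0.002
```

Run:
```python
from h import *
c=cap('wrist');cv2.imwrite('pics/w3.png',cv2.resize(c['img'][20:384,60:460],(660,600),interpolation=cv2.INTER_CUBIC));s=sense();print(s['eef_pos'],s['force'])
```

```text
[ 451.40437573 -264.44622234  103.21962236] [-5.0261092  -0.64669205  0.31196099]
```

View pics/w3.png

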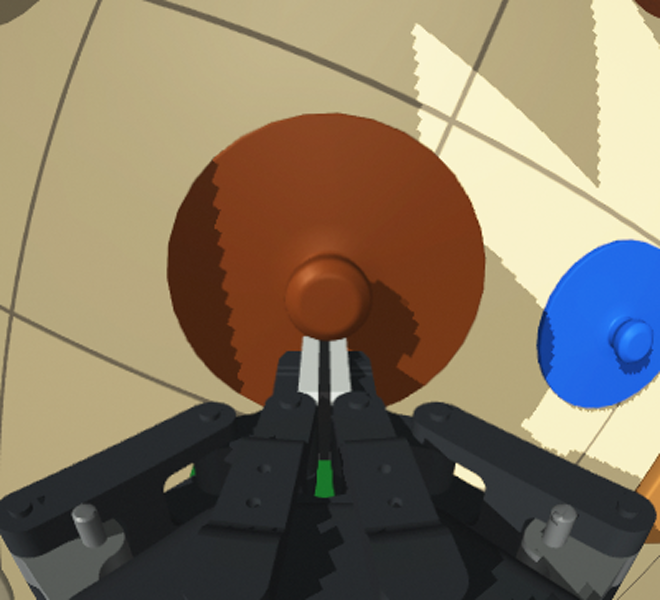

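The crescent is gone and the lid covers its crock evenly. The force jumped to 7.6 N, which fits the plug meeting the mouth wall. I'll back off, then press gently on the formerly high side. A seated lid should stop the finger at about 92 instead of 99.

Request:
{"name": "play_rows", "arguments": {
  "plan": [
    [-3,-1.4,0,0,0,0,-1],
    [-5,-2.5,0,0,0,0,-1],
    [-6,-6,0,0,0,0,-1],
    [-4,-4,-3,0,0,0,-1],
    [0,0,0,0,0,0,-1]
  ]
}}

```text
time_s: 6.7
eef_pos: [432.2, -279.7, 100.3]
ee_rot: [0.006, 0.979, 0.204, 0.003]
force: [0.2, 0.0, 0.8]
grip_width: 0.005
```

Request:
{"name": "play_rows", "arguments": {
  "plan": [
    [0,0,-3,0,0,0,-1],
    [0,0,-2,0,0,0,-1],
    [0,0,-1,0,0,0,-1]
  ]
}}

```text
time_s: 6.95
eef_pos: [431.8, -280.4, 93.8]
ee_rot: [0.006, 0.979, 0.203, 0.004]
force: [0.8, -0.9, -0.1]
grip_width: -0.0
```

Request:
{"name": "play_rows", "arguments": {
  "plan": [
    [0,0,-0.8,0,0,0,-1],
    [0,0,-0.8,0,0,0,-1]
  ]
}}

```text
time_s: 7.12
eef_pos: [431.9, -280.3, 92.0]
ee_rot: [0.006, 0.979, 0.203, 0.003]
force: [-3.8, 2.1, 14.9]
grip_width: -0.003
```

Request:
{"name": "play_rows", "arguments": {
  "plan": [
    [0,0,-0.8,0,0,0,-1],
    [0,0,-0.8,0,0,0,-1]
  ]
}}

```text
time_s: 7.28
eef_pos: [431.9, -280.3, 92.0]
ee_rot: [0.007, 0.979, 0.204, 0.003]
force: [-4.8, 2.5, 9.9]
grip_width: 0.0
```

It is firm at exactly 92.0, so the lid is seated on this side. I'll retreat and check from above.

Request:
{"name": "play_rows", "arguments": {
  "plan": [
    [0,0,2,0,0,0,-1],
    [0,0,15,0,0,0,-1],
    [0,0,30,0,0,0,-1],
    [-10,-10,30,0,0,0,-1],
    [-15,-15,30,0,0,0,-1]
  ]
}}

```text
time_s: 7.7
eef_pos: [405.9, -300.8, 197.2]
ee_rot: [0.001, 0.979, 0.206, 0.0]
force: [0.2, -1.2, 1.2]
grip_width: 0.0
```

Request:
{"name": "play_rows", "arguments": {
  "plan": [
    [-10,-10,25,0,0,0,-1],
    [-5,-5,10,0,0,0,-1],
    [0,0,0,0,0,0,-1],
    [0,0,0,0,0,0,-1],
    [0,0,0,0,0,0,-1]
  ]
}}

```text
time_s: 8.12
eef_pos: [390.2, -318.8, 239.5]
ee_rot: [0.006, 0.979, 0.205, 0.002]
force: [0.9, 0.2, 0.3]
grip_width: -0.001
```

Run:
```python
from h import *
c=cap('wrist');p=wproj(c,[470,-254,90])[0].astype(int);print(p,sense()['eef_pos'])
ct=contour(c,(int(p[0]),int(p[1])+12))
f=lambda q:dist(wproj(c,disc([q[0],q[1],85,0,0])[0]),ct)
r=least_squares(f,[470,-254],diff_step=1e-3);print('lid level fit',r.x,np.abs(r.fun).mean(),np.abs(r.fun).max(),'knob expected',wproj(c,disc([r.x[0],r.x[1],85,0,0])[1]))
y,x=max(p[1]-75,0),p[0]-75
a=cv2.resize(c['img'][y:y+150,x:x+150],(480,480),interpolation=cv2.INTER_CUBIC); k=(wproj(c,disc([r.x[0],r.x[1],85,0,0])[1])[0]-[x,y])*3.2
cv2.drawMarker(a,tuple(int(i) for i in k),(255,255,0),0,12)
s=cap('scene');b=cv2.resize(s['img'][170:320,140:260],(384,480),interpolation=cv2.INTER_CUBIC)[:,:320]
cv2.imwrite('pics/w4.png',np.hstack([a,b]))
```

```text
[228  72] [ 390.26706057 -318.57824503  239.18046033]
lid level fit [ 472.18840028 -254.20471298] 0.8338743660805555 1.9405146129161768 knob expected [[227.23300541  67.73423949]]
```

View pics/w4.png

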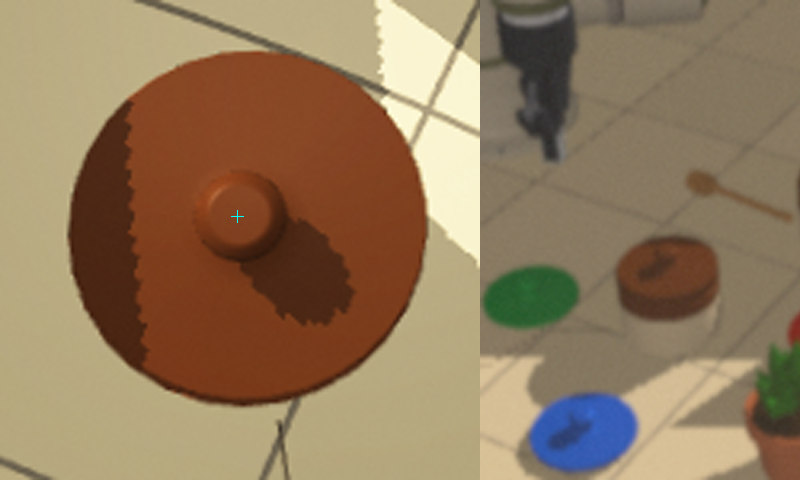

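The lid is level: the knob lies on the position predicted for a level lid, no crescent remains, and the scene view shows it flush on the crock. I'll hand in.

```bash
python3 -c "
from rig import ctrl
print(ctrl.finish_job())"
```

```text
the job is handed in; nothing more can be done
None
```

The slipped lid was the right-hand one, at about (466, -258) and off its crock by roughly 6 mm towards (-x, -y). I pushed it home by its knob with shut fingers, and it now sits level on its crock.

- **Finding it:** The wrist picture showed a crescent of bare rim beyond the lid's far edge. Pressing its high side, the finger went firm at z = 99. That is the height of a lid lying flat with its plug on the rim, 7 mm above a seated one.
- **Checks that passed:**
  - The same spot now stops the finger firmly at z = 92.0, the seated height.
  - The crescent is gone, and the knob sits where a level lid's knob should be.
  - The last scene crop shows the lid flush on its crock. The arm was clear of everything at hand-in, at about 8 s.
- **Weak points:**
  - **Rocking:** I did not feel it clearly. It seems to have given way under about 1 N, which is near the sensor noise, so I relied on the picture and the stop height.
  - **Press force:** The first press reached about 25 N, above the suggested 4 to 8 N. No shift showed in the next picture.
  - **Other lids:** I did not press the other two lids, or go round the rest of this one's edge.
  - **Position:** The last lid fit at (472, -254) is about 2 mm from the first crock fit. That is within calibration error plus play, but I did not separately re-measure the crock.

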